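Set the slip valve to 60 degrees and pin it

TASK

Lift the blue beaker out of the yellow valve lever's way and stand it upright on the cork disc on the ware board, then turn the lever to 60 degrees, so that its hole lies over the green-marked hole of the index plate. Lock it there: take the red-headed pin from the wooden tool block and put it all the way down through the lever and that hole, its head resting on the lever. Do not tip the beaker over, and leave the other ware, tools and bottles standing where they are.

Things in the scene. Friction and masses are not known exactly. Their poses are not given: they have to be found in the camera images.
- valve: fixed brass ball valve with a level aluminium index plate, its top 93 mm above the bench, 8 mm thick. Origin: on the bench, on the lever's vertical axis; z up, x along the outlet pipe. Plate: four 11 mm through holes 65 mm from the axis, at 135, 165, 195, 225 degrees from the valve's x axis (anticlockwise from above), for lever angles 0, 30, 60, 90 degrees; a green square marks the 60
- lever (a joint): opening of the yellow lever, rad: 0 closed (along 135 degrees in the valve's frame), growing anticlockwise from above to a stop at 1.571; 60 degrees = 1.047. Stiff (0.2 N m), stays where left. Bar 22 mm wide, 8 mm thick, top 104 mm above the bench, ending in a grip sleeve 22 mm wide, 95 to 155 mm from the axis and 96 to 118 mm above the bench
- lever_grip (a point): middle of the lever's grip sleeve, 125 mm from the axis, 107 mm above the bench; its x axis points out along the lever, z up
- lever_hole (a point): centre of the 11 mm through hole in the lever, at the lever's top face, 65 mm from the axis, 104 mm above the bench
- plate_hole60 (a point): centre of the green-marked 60 degree hole, at the index plate's top face, 93 mm above the bench; z up
- lock_pin: steel locking pin with a red head, standing upright in one of the three holes of the tool block. Origin: its lower tip; z up to the head. Tapered over the lowest 8 mm, shank 8 mm in diameter up to 45 mm, then the head, 22 mm in diameter, from 45 to 81 mm, whose underside rests on whatever the pin is put through
- rack: fixed wooden tool block 160 x 60 x 50 mm high with three 11 mm through holes along its x axis, 50 mm apart (-50, 0, 50 mm). Origin: centre of its underside
- beaker: blue glazed straight beaker, open at the top, 50 mm in outer diameter, 130 mm tall, 4 mm wall, about 0.18 kg. Origin: centre of its underside; z up. It starts in the sweep of the lever
- cork_disc: fixed cork disc, 68 mm in diameter and 4 mm thick, lying on the ware board. Origin: centre of its underside; its top is 4 mm above that
- ware_board: fixed dark wooden board 280 x 110 x 18 mm thick with three places along its x axis, 88 mm apart: the cork disc and the two white cones, in any order. Origin: centre of its underside
- cone_a: white porcelain cone, 48 mm across its foot, 95 mm tall, standing on the ware board: leave it. Origin: centre of its underside
- cone_b: the second, equal white cone on the ware board: leave it
- tool_a: tool with a wooden handle 14 mm thick standing in the tool block, its top 82 mm above the bench: leave it. Origin: its lower tip
- tool_b: equal tool with a blue handle in the tool block: leave it
- wash_bottle: white wash bottle with a red cap, 56 mm across, 170 mm tall, beside the valve: leave it. Origin: centre of its underside
- glaze_jar: amber glaze jar with a black lid, 64 mm across, 110 mm tall, beside the valve: leave it. Origin: centre of its underside

How it is judged (in metres and radians):
On the way, in this order (a step that is already met when the one before it is completed fails the run):
1. the beaker stands upright on the cork disc, let go (horizontal distance between beaker and cork_disc below 0.02 m and z of beaker in the frame of cork_disc between 0.001 and 0.008 m and angle between beaker's own z axis and vertical below 0.12 rad and contact force between the fingers and beaker below 0.2 N), for 0.2 s.
2. the lever is turned to about 60 degrees (value of joint lever between 0.9472 and 1.1472 rad), for 0.1 s.
3. the pin is all the way down through the lever and the green-marked hole (horizontal distance between lock_pin and plate_hole60 below 0.006 m and z of lock_pin in the frame of plate_hole60 below -0.029 m and angle between lock_pin's own z axis and vertical below 0.2 rad), for 0.2 s.
At the end, for the whole second after the job is handed in: Beaker upright (7 degrees) and centred within 20 mm on the cork disc; lever at 60 degrees within 3.4; pin through lever and green-marked hole, within 6 mm of its centre, upright within 11 degrees, tip at least 29 mm below the plate top (head within 5 mm of the lever); all at rest (all of step 3 and horizontal distance between beaker and cork_disc below 0.02 m and z of beaker in the frame of cork_disc between 0.001 and 0.008 m and angle between beaker's own z axis and vertical below 0.12 rad and value of joint lever between 0.9872 and 1.1072 rad and linear speed of each of lock_pin, beaker below 0.02 m/s and velocity of joint lever between -0.05 and 0.05 rad/s); the robot touches nothing.
It fails at once if the beaker is tipped over (more than 45 degrees) (angle between beaker's own z axis and vertical above 0.785 rad).
It fails at once if a cone, tool, bottle or jar that should be left is moved by more than 20 mm or tipped (more than 25 degrees) (distance of any of cone_a, cone_b, tool_a, tool_b, wash_bottle, glaze_jar from where it was at the start of the episode above 0.02 m or angle between any of cone_a, cone_b, tool_a, tool_b, wash_bottle, glaze_jar's own z axis and vertical above 0.436 rad).
It also fails if it takes over 67 s, if anything falls off the work surface, if the arm or the gripper's body presses on something with over 40 N, if the wrist force passes 120 N, or if a joint passes its speed limit or range.

ROBOT

A 6-joint arm with a two-finger parallel gripper is mounted at the origin on the work surface. World frame = base frame: x ahead of the robot, y to its left, z up, the work surface at z = 0. Lengths are in m, angles in degrees, forces in N, time in s.
With the tool pointing down it reaches from about 0.3 to 0.75 m from the base axis. Payload 8.5 kg.
Tool frame: the origin (TCP) lies midway between the tips of the shut fingers; the grasp point (between the pads) lies 19 mm behind it; z points along the fingers, y is the line along which they close (so a half turn about z gives the same grasp; the last joint's range is limited). The gripper opens to 85 mm and grips with 20 to 120 N. Pads are 22 mm wide; open, the fingers measure 114 mm over their backs; the gripper's body (76 mm by 85 mm) begins 54 mm behind the grasp point. The pads swing forward as they close: fully open they stand 13 mm farther back than shut.
Start: joints at [64.784, 21.807, 74.336, -0, 83.858, -12.336], TCP at [0.123, 0.536, 0.231] pointing down, gripper open.
Joint ranges: [-178.18, 178.18], [-50.72, 133.34], [12.68, 142.11], [-81.47, 261.47], [9.98, 163.14], [-165.26, 165.26]. Speed limits (degrees/s): [136.94, 136.94, 180, 180, 180, 180].

INTERFACE

Orientations are given as a 3x3 rotation matrix whose columns are the frame's x, y, z axes.
In Python, from rig import env gives the robot as it stands. The module is installed in compiled form; this text tells all that it offers.
- The arm moves only by the tool jog_arm, never from a script. Its argument "targets" is a list of rows, each a list of 6 numbers: the shift along the tool's x, y, z in cm, then the turn, a rotation vector about the tool's x, y, z in degrees. A call has 1 to 8 rows; each row is the pose to reach, as a shift and turn from the pose commanded when the call began, along the tool's axes at that moment; what a row does not reach only later rows make up. A row lasts 1/12 s, in which the tool goes at most 41.7 mm and 7.16 degrees, less where a joint would pass 70% of its speed; a pose out of reach is approached as far as the arm can. A call with a gripper value outside its range is refused whole. "hand" is the opening, from 0 (shut) to 1 (fully open), set as the call begins (left out, the last holds). The fingers move at their own pace and stop on an object; "newtons" is the grip in N (left out, the last holds). Time passes only in rows, so rows that repeat a pose let the fingers close. It gives the time, the measured TCP pose, the force, the opening and the grip force at its end, in the units of the state.
- env.observe(): the state, without advancing time (a new reading comes with each control period).
- env.get_image(name): name is "side" or "top"; returns a dict with "frame" (400x640x3 uint8, red, green, blue), "depth" (400x640 float32, m along the optical axis (not along the pixel's ray), 0 where there is no reading), "fovy" (degrees; the focal length in pixels is half the picture's height over the tangent of half this angle, whatever the lens; pixels are square), "cx", "cy" (the principal point, pixels), "cam_to_world" (4x4, takes a point from camera to world coordinates). Camera axes: x right, y down, z forward; pixel columns grow to the right and rows downward; lengths in m; the calibration is good to about 2 mm. A picture is of the moment at which its call begins.
- env.close_job(): hands the job in; it is judged then, once.
Trained networks look in the newest picture that a camera, given by its name, has taken for a name from the list of things; names that differ only in an ending like _2 or _b are one class to them, and where a whole thing is asked for, a point or a joint stands for the part that bears it (a point fixed in the world has none). Each returns a list of dicts, best first, with "score" (0 to 1); they miss things now and then, are a little off and sometimes report something else, mostly with a low value. They report only what shows in the picture. A call takes as long as a camera call.
- env.regions_of(camera, target): "pixels" (400x640 bool, what is visible of it) and "point" ([row, column] in pixels, amid what is visible of it).
The state is a dict: "time_s": time; "q": joint angles; "qvel": joint speeds; "joint_efforts": joint torques, N m; "position": TCP position; "tool_rot": TCP orientation; "ft_force": force on the tool from outside, world axes, zero at the start; "wrist_torque": the same for the moment, N m; "grip_width": finger opening in m; "gripper_force": force on a finger pad.
Only numpy, scipy, OpenCV 4.12 (cv2) and the standard library are available. Lean on these libraries where they do the work, as an engineer would, in place of code of your own. Each camera call takes 0.05 s, during which the arm holds its last target. There are 200 camera calls.

## Working session

There is one attempt and no reset: what is moved stays moved. The work goes in short steps, Python scripts to look and compute and a tool call to move; the robot and the scene stay as the last step left them, time stands still between calls to the robot, and variables do not carry over. Pictures are saved under pics/ and viewed, at most 10 in all, crops included, and the job is handed in when it is done.

Besides the shell and the picture viewer there is one more tool, called after "Emit:" in YAML: its name, and indented under it one key for each argument. jog_arm: Moves the arm, as the interface text tells. Its arguments: {"type":"object","properties":{"targets":{"type":"array","items":{"type":"array","items":{"type":"number"}}},"hand":{"type":"number"},"newtons":{"type":"number"}},"required":["targets"]}

```bash
mkdir -p pics
cat > h.py <<'E'
import numpy as np, cv2
from rig import env
def pts(im):
    f=200/np.tan(np.radians(im["fovy"])/2); d=im["depth"]
    v,u=np.mgrid[0:400,0:640]
    c=np.stack([(u-im["cx"])/f*d,(v-im["cy"])/f*d,d,np.ones_like(d)],-1)
    P=(c@np.array(im["cam_to_world"]).T)[...,:3]; P[d==0]=np.nan
    return P
def shot(n,fn=None):
    im=env.get_image(n)
    if fn: cv2.imwrite("pics/"+fn,cv2.cvtColor(im["frame"],cv2.COLOR_RGB2BGR))
    return im,pts(im)
E
python3 - <<'E'
from h import *
s=env.observe(); print(s["time_s"],s["position"],np.round(s["tool_rot"],3).tolist(),s["grip_width"])
P={}
for n in("top","side"):
    im,P[n]=shot(n,n+"0.png"); print(n,np.round(im["cam_to_world"],3).tolist(),im["fovy"])
    for t in "valve lever lock_pin rack beaker cork_disc ware_board cone_a tool_a tool_b wash_bottle glaze_jar".split():
        for r in env.regions_of(n,t)[:2]:
            if r["score"]<.3: continue
            q=P[n][r["pixels"]]; q=q[~np.isnan(q[:,0])]
            if len(q)==0: continue
            top=q[q[:,2]>np.percentile(q[:,2],98)-.006]
            print(t,round(r["score"],2),np.round(r["point"]).tolist(),"med",np.round(np.median(q,0),3).tolist(),"topmid",np.round((top.min(0)+top.max(0))/2,3).tolist(),"lo",np.round(q.min(0),3).tolist(),"hi",np.round(q.max(0),3).tolist())
print(env.observe()["time_s"])
E
```

```text
0.0 [0.12245611 0.53587587 0.23070087] [[-0.975, 0.223, -0.001], [0.223, 0.975, -0.001], [0.0, -0.001, -1.0]] 0.08488282608711471
top [[-0.006, -0.998, 0.058, 0.459], [-1.0, 0.007, 0.009, 0.0], [-0.01, -0.058, -0.998, 1.062], [0.0, 0.0, 0.0, 1.0]] 49.12430683520171
valve 0.75 [150.0, 336.0] med [0.614, -0.036, 0.093] topmid [0.582, 0.01, 0.117] lo [0.517, -0.112, -0.005] hi [0.731, 0.077, 0.121]
lever 0.59 [158.0, 322.0] med [0.593, -0.001, 0.106] topmid [0.582, 0.01, 0.118] lo [0.517, -0.059, -0.003] hi [0.653, 0.077, 0.121]
lock_pin 0.63 [219.0, 165.0] med [0.463, 0.347, 0.084] topmid [0.464, 0.351, 0.086] lo [0.454, 0.341, 0.049] hi [0.475, 0.376, 0.09]
rack 0.81 [198.0, 173.0] med [0.514, 0.342, 0.049] topmid [0.515, 0.353, 0.068] lo [0.432, 0.32, -0.002] hi [0.603, 0.401, 0.088]
beaker 0.86 [208.0, 350.0] med [0.492, -0.065, 0.029] topmid [0.489, -0.06, 0.13] lo [0.467, -0.086, -0.002] hi [0.516, -0.036, 0.134]
beaker 0.68 [176.0, 399.0] med [0.554, -0.167, 0.108] topmid [0.558, -0.175, 0.11] lo [0.526, -0.202, -0.002] hi [0.588, -0.143, 0.114]
cork_disc 0.66 [200.0, 469.0] med 
[... 3176 characters left out ...]
hi [0.516, 0.352, 0.087]
tool_b 0.56 [127.0, 259.0] med [0.558, 0.35, 0.067] topmid [0.56, 0.35, 0.082] lo [0.551, 0.343, 0.049] hi [0.572, 0.369, 0.085]
tool_b 0.45 [132.0, 244.0] med [0.51, 0.348, 0.069] topmid [0.51, 0.348, 0.084] lo [0.503, 0.344, 0.053] hi [0.516, 0.352, 0.087]
wash_bottle 0.69 [339.0, 416.0] med [0.48, -0.37, 0.018] topmid [0.508, -0.354, 0.066] lo [0.365, -0.415, -0.003] hi [0.663, -0.285, 0.116]
wash_bottle 0.56 [153.0, 349.0] med [0.663, 0.09, 0.095] topmid [0.674, 0.102, 0.17] lo [0.645, 0.074, 0.007] hi [0.694, 0.125, 0.174]
glaze_jar 0.48 [352.0, 394.0] med [0.412, -0.362, 0.055] topmid [0.419, -0.356, 0.113] lo [0.397, -0.378, 0.016] hi [0.473, -0.32, 0.117]
1.3
```

View pics/top0.png

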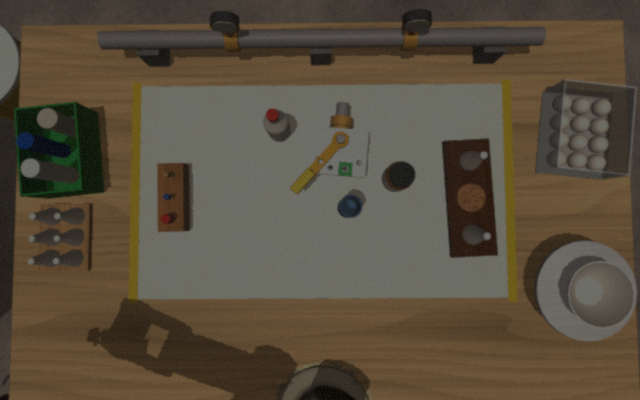

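View pics/side0.png

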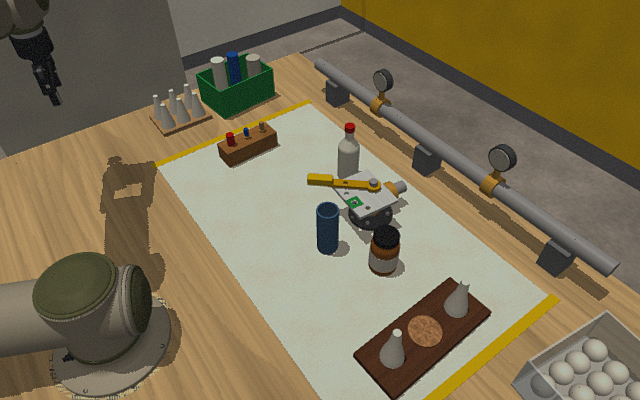

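The top view shows the beaker (row 206, col 349), cork disc (198, 471), red pin (218, 167), lever from pivot (139, 341) to sleeve (182, 303), and the green mark (169, 345). Next I need the valve axis and the green hole precisely.

Run:
```python
from h import *
for n in("top","side"):
    im,P=shot(n); f=im["frame"]; hsv=cv2.cvtColor(f,cv2.COLOR_RGB2HSV); H,S,V=[hsv[...,i].astype(int) for i in range(3)]
    box=(P[...,0]>.45)&(P[...,0]<.72)&(P[...,1]>-.13)&(P[...,1]<.1)
    yel=box&(S>120)&(H>15)&(H<35)&(P[...,2]>.098)
    L=P[yel&(P[...,2]<.1095)]; G=P[yel&(P[...,2]>.1125)]
    gr=box&(H>45)&(H<85)&(S>90)&(abs(P[...,2]-.093)<.006)
    g=P[gr]; g2=P[cv2.morphologyEx(gr.astype(np.uint8),cv2.MORPH_CLOSE,np.ones((7,7)))>0]
    print(n,"green",len(g),g.mean(0),np.nanmean(g2,0),g.min(0),g.max(0))
    print("sleeve",len(G),cv2.minAreaRect(G[:,:2].astype(np.float32)*1000),G.mean(0))
    print("bar",len(L),cv2.minAreaRect(L[:,:2].astype(np.float32)*1000),L.mean(0))
    pl=P[box&(abs(P[...,2]-.093)<.003)&(S<60)]; print("plate",len(pl),cv2.minAreaRect(pl[:,:2].astype(np.float32)*1000))
    c=P[box&(P[...,2]>.106)&(S<80)&(P[...,0]>.6)&(P[...,1]<.02)]; print("cap",len(c),c.mean(0) if len(c) else 0)
    v,u=(150,330) if n=="top" else (195,360)
    cv2.imwrite(f"pics/{n}crop.png",cv2.resize(cv2.cvtColor(f[v-45:v+65,u-60:u+60],cv2.COLOR_RGB2BGR),None,fx=5,fy=5,interpolation=cv2.INTER_NEAREST))
```

```text
top green 97 [ 0.57207533 -0.0518323   0.09336811] [ 0.57336008 -0.05234278  0.08362633] [ 0.55801068 -0.0653988   0.0900085 ] [ 0.5853197  -0.03835572  0.09850275]
sleeve 253 ((577.913330078125, 11.639324188232422), (20.431167602539062, 148.63296508789062), 47.215492248535156) [0.54474767 0.04218656 0.11748702]
bar 434 ((595.2554931640625, 0.03958892822265625), (33.27006912231445, 148.78160095214844), 44.84367370605469) [ 0.60576909 -0.01353131  0.10389114]
plate 1693 ((606.1666870117188, -42.197174072265625), (247.621337890625, 156.82322692871094), 38.825477600097656)
cap 54 [ 0.63593762 -0.04098736  0.11675599]
side green 91 [ 0.56893461 -0.0504547   0.09430813] [ 0.57122737 -0.04823065  0.09129257] [ 0.55388876 -0.06616471  0.09098134] [ 0.58485066 -0.03572573  0.09762331]
sleeve 201 ((540.89501953125, 42.34076690673828), (25.66502571105957, 58.98082733154297), 46.06949234008789) [0.53928029 0.04089674 0.11810909]
bar 434 ((581.73828125, 4.894401550292969), (32.317378997802734, 170.48500061035156), 46.12657928466797) [ 0.59130827 -0.00820306  0.10449587]
plate 1156 ((597.596923828125, 1.7800216674804688), (210.6112823486328, 155.91555786132812), 78.01276397705078)
cap 60 [ 0.63166752 -0.04238397  0.11555978]
```

View pics/topcrop.png

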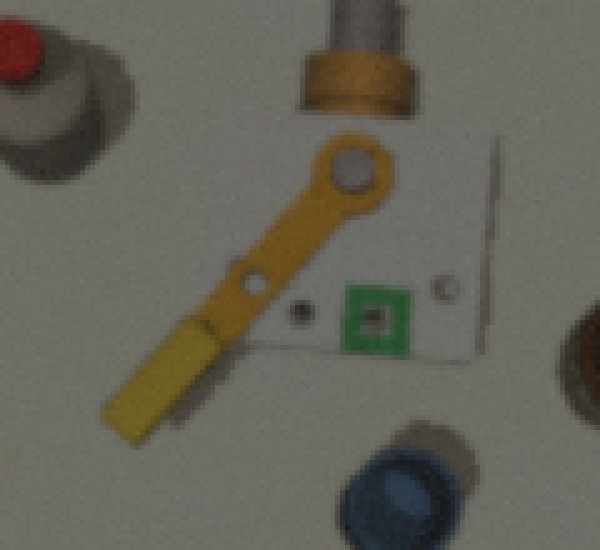

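The crop shows the lever hole at (254, 283), the axis cap at (352, 170), and plate holes at (302, 313), (375, 318, green) and (444, 288). That puts the 60° direction at about 189.7° in world, with the lever now at about 137.6°. I'll start with the beaker.

```bash
cat > go.py <<'E'
import sys; from h import *
from scipy.spatial.transform import Rotation as Ro
def row(p,yaw,s=None):
    s=s or env.observe(); R=np.array(s["tool_rot"]); y=np.radians(yaw); c,n=np.cos(y),np.sin(y)
    T=np.array([[c,n,0],[n,-c,0],[0,0,-1]])
    return np.round(np.r_[R.T@(np.array(p)-s["position"])*100, Ro.from_matrix(R.T@T).as_rotvec(degrees=True)],2).tolist()
if __name__=="__main__":
    a=list(map(float,sys.argv[1:])); s=env.observe(); print(s["time_s"],np.round(s["position"],4),np.round(s["q"],1),s["grip_width"])
    for i in range(0,len(a),4): print(row(a[i:i+3],a[i+3],s))
E
python3 go.py .487 -.06 .231 180
```

```text
1.4 [0.1226 0.5362 0.2313] [ 64.8  21.8  74.3  -0.   83.9 -12.3] 0.08557211797819707
[-48.81, -49.99, 0.03, 0.0, 0.0, -12.88]
```

Emit:
jog_arm:
  targets:
    - [-48.8,-50,0,0,0,-12.9]
    - [-48.8,-50,0,0,0,-12.9]
    - [-48.8,-50,0,0,0,-12.9]
    - [-48.8,-50,0,0,0,-12.9]
    - [-48.8,-50,0,0,0,-12.9]
    - [-48.8,-50,0,0,0,-12.9]
    - [-48.8,-50,0,0,0,-12.9]
    - [-48.8,-50,0,0,0,-12.9]
  hand: 1

```text
time_s: 2.07
position: [0.2958, 0.2518, 0.2316]
tool_rot: [[-1.0, -0.001, 0.001], [-0.001, 1.0, 0.0], [-0.001, 0.0, -1.0]]
ft_force: [0.6, 1.0, -0.2]
grip_width: 0.0858
gripper_force: 0.0
```

```bash
python3 go.py .487 -.06 .231 180
```

```text
2.0667 [0.2958 0.2518 0.2316] [ 22.8   5.3  97.1  -0.   77.6 -67.3] 0.08580520704921371
[-19.09, -31.19, 0.06, 0.02, 0.05, 0.05]
```

Emit:
jog_arm:
  targets:
    - [-19,-30.8,0,0,0,0]
    - [-19,-30.8,0,0,0,0]
    - [-19,-30.8,0,0,0,0]
    - [-19,-30.8,0,0,0,0]
    - [-19,-30.8,0,0,0,0]
    - [-19,-30.8,0,0,0,0]
    - [-19,-30.8,0,0,0,0]
    - [-19,-30.8,0,0,0,0]

```text
time_s: 2.73
position: [0.4711, -0.0323, 0.2315]
tool_rot: [[-1.0, 0.0, 0.0], [0.0, 1.0, -0.0], [-0.0, -0.0, -1.0]]
ft_force: [0.6, 1.2, 0.1]
grip_width: 0.0855
gripper_force: 0.0
```

Emit:
jog_arm:
  targets:
    - [-1,-2,0,0,0,0]
    - [-1,-2,0,0,0,0]
    - [-1,-2,0,0,0,0]
    - [-1,-2,0,0,0,0]

```text
time_s: 3.07
position: [0.4801, -0.0496, 0.2313]
tool_rot: [[-1.0, -0.0, -0.0], [-0.0, 1.0, 0.0], [0.0, 0.0, -1.0]]
ft_force: [-0.5, 0.5, -0.0]
grip_width: 0.0855
gripper_force: 0.0
```

```bash
python3 go.py .487 -.06 .086 180
```

```text
3.0667 [ 0.4801 -0.0496  0.2313] [ -20.    15.    84.5    0.    80.4 -110. ] 0.08550238036616538
[-0.7, -1.05, 14.53, 0.02, -0.02, 0.03]
```

Emit:
jog_arm:
  targets:
    - [-0.7,-1.05,0,0,0,0]
    - [-0.7,-1.05,4,0,0,0]
    - [-0.7,-1.05,8,0,0,0]
    - [-0.7,-1.05,12,0,0,0]
    - [-0.7,-1.05,14.5,0,0,0]
    - [-0.7,-1.05,14.8,0,0,0]
    - [-0.7,-1.05,14.8,0,0,0]

```text
time_s: 3.65
position: [0.4873, -0.0602, 0.083]
tool_rot: [[-1.0, -0.001, -0.002], [-0.001, 1.0, 0.001], [0.002, 0.001, -1.0]]
ft_force: [-0.2, -0.3, -0.2]
grip_width: 0.0855
gripper_force: 0.0
```

Emit:
jog_arm:
  targets:
    - [0,0,0,0,0,0]
    - [0,0,0,0,0,0]
    - [0,0,0,0,0,0]
    - [0,0,0,0,0,0]
    - [0,0,0,0,0,0]
    - [0,0,0,0,0,0]
    - [0,0,0,0,0,0]
    - [0,0,0,0,0,0]
  hand: 0
  newtons: 30

```text
time_s: 4.32
position: [0.4885, -0.0611, 0.0852]
tool_rot: [[-1.0, -0.0, 0.004], [-0.0, 1.0, -0.002], [-0.004, -0.002, -1.0]]
ft_force: [-0.8, -1.0, 6.5]
grip_width: 0.0502
gripper_force: 30.4
```

Run:
```python
from go import *
s=env.observe(); print(s["time_s"],s["position"],s["ft_force"],s["grip_width"],s["gripper_force"])
for n in("top","side"):
    im,P=shot(n)
    r=env.regions_of(n,"beaker")[0]; q=P[r["pixels"]]; q=q[(q[:,2]<.14)&(q[:,2]>.01)]; print(n,r["score"],q.min(0),q.max(0))
```

```text
4.3167 [ 0.48847651 -0.06111312  0.08517117] [-0.79790138 -1.00341147  6.51532632] 0.05023061793156442 30.36707416176796Traceback (most recent call last):
  File "<stdin>", line 5, in <module>
IndexError: list index out of range
```

Emit:
jog_arm:
  targets:
    - [0,0,-2,0,0,0]
    - [0,0,-5,0,0,0]
    - [0,0,-9,0,0,0]
    - [0,0,-13,0,0,0]
    - [0,0,-15,0,0,0]
    - [0,0,-15,0,0,0]
    - [0,0,-15,0,0,0]

```text
time_s: 5.0
position: [0.4874, -0.0605, 0.2342]
tool_rot: [[-1.0, -0.0, 0.002], [-0.0, 1.0, -0.001], [-0.002, -0.001, -1.0]]
ft_force: [-0.4, 0.5, -4.2]
grip_width: 0.0501
gripper_force: 32.3
```

```bash
python3 go.py .510 -.353 .233 180
python3 - <<'E'
from go import *
s=env.observe(); print(s["ft_force"],s["grip_width"],s["gripper_force"])
im,P=shot("side","lift.png"); f=im["frame"]; hsv=cv2.cvtColor(f,cv2.COLOR_RGB2HSV)
m=(hsv[...,0]>95)&(hsv[...,0]<125)&(hsv[...,1]>90)&(abs(P[...,0]-.487)<.06)&(abs(P[...,1]+.06)<.06)
q=P[m]
if len(q):
  print(len(q),q.min(0),q.max(0))
  for z in np.arange(.14,.27,.015):
    k=q[abs(q[:,2]-z)<.008]
    if len(k)>5: print(round(z,3),len(k),k.mean(0))
E
```

```text
5.0 [ 0.4874 -0.0605  0.2342] [ -20.9   15.7   83.1    0.    81.1 -110.9] 0.050092015364785344
[-2.25, -29.25, 0.14, -0.05, 0.12, 0.03]
[-0.43299115  0.50948944 -4.20747197] 0.050092015364785344 32.34656050801277
1170 [ 0.44854798 -0.1196403   0.15396325] [ 0.50678575 -0.00142929  0.40989496]
0.155 48 [ 0.47075179 -0.07526     0.15941404]
0.17 109 [ 0.47284046 -0.07592995  0.17003611]
0.185 116 [ 0.47315886 -0.07595429  0.18501583]
0.2 117 [ 0.47283618 -0.07576154  0.20017757]
0.215 130 [ 0.4730912  -0.07481802  0.21496   ]
0.23 111 [ 0.47038331 -0.07335103  0.22907712]
0.245 124 [ 0.47346386 -0.06462037  0.2463699 ]
0.26 155 [ 0.47570331 -0.06010976  0.26008415]
```

View pics/lift.png

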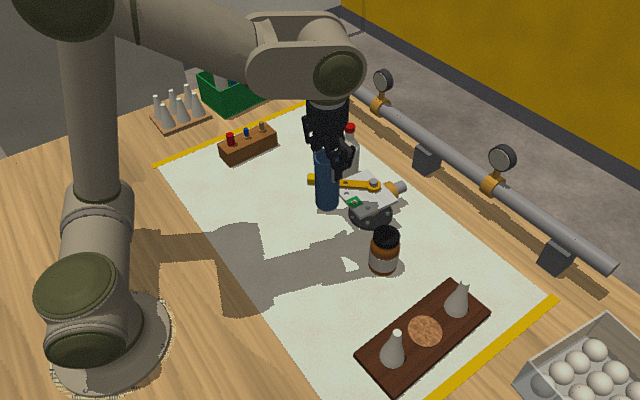

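The beaker hangs straight in the gripper (rows 150–210, col 327). Now to the cork disc.

Emit:
jog_arm:
  targets:
    - [-0.2,-2,0,0,0,0]
    - [-0.5,-6,0,0,0,0]
    - [-0.8,-10,0,0,0,0]
    - [-1.1,-14,0,0,0,0]
    - [-1.5,-18,0,0,0,0]
    - [-1.8,-22,0,0,0,0]
    - [-2,-26,0,0,0,0]
    - [-2.2,-28,0,0,0,0]

```text
time_s: 5.72
position: [0.5085, -0.3446, 0.2304]
tool_rot: [[-1.0, 0.003, -0.003], [0.003, 1.0, 0.002], [0.003, 0.002, -1.0]]
ft_force: [0.5, 0.3, -3.7]
grip_width: 0.05
gripper_force: 32.6
```

Emit:
jog_arm:
  targets:
    - [-0.1,-1,0,0,0,0]
    - [-0.1,-1.2,0,0,0,0]
    - [-0.1,-1.2,0,0,0,0]
    - [-0.1,-1.2,0,0,0,0]

```text
time_s: 6.05
position: [0.5106, -0.351, 0.2329]
tool_rot: [[-1.0, -0.002, -0.001], [-0.002, 1.0, 0.001], [0.001, 0.001, -1.0]]
ft_force: [-0.0, 0.0, -2.1]
grip_width: 0.0504
gripper_force: 32.6
```

```bash
python3 go.py .510 -.353 .1085 180
python3 - <<'E'
from go import *
im,P=shot("side"); 
hsv=cv2.cvtColor(im["frame"],cv2.COLOR_RGB2HSV)
m=(hsv[...,0]>95)&(hsv[...,0]<125)&(hsv[...,1]>90)&(abs(P[...,0]-.51)<.06)&(abs(P[...,1]+.353)<.06)&(P[...,2]<.24)
q=P[m]; print(len(q),q.min(0),np.percentile(q[:,2],[0,1,3]))
for z in (.16,.18,.2,.22): print(q[abs(q[:,2]-z)<.008].mean(0))
E
```

```text
6.05 [ 0.5106 -0.351   0.2329] [ -45.4   29.    62.1    0.    89.  -135.5] 0.05042633643970939
[0.05, -0.21, 12.44, 0.08, -0.05, 0.09]
883 [ 0.48251105 -0.37558688  0.15208949] [0.15208949 0.15440011 0.15733919]
[ 0.49050585 -0.36019279  0.16077305]
[ 0.49151074 -0.36028359  0.1798389 ]
[ 0.49128873 -0.36022646  0.2000177 ]
[ 0.49103927 -0.35910294  0.22022029]
```

Emit:
jog_arm:
  targets:
    - [0,-0.2,2,0,0,0]
    - [0,-0.2,5,0,0,0]
    - [0,-0.2,8.5,0,0,0]
    - [0,-0.2,11,0,0,0]
    - [0,-0.2,11.8,0,0,0]
    - [0,-0.2,12.2,0,0,0]
    - [0,-0.2,12.2,0,0,0]

```text
time_s: 6.68
position: [0.511, -0.3542, 0.112]
tool_rot: [[-1.0, -0.001, 0.001], [-0.001, 1.0, -0.001], [-0.001, -0.001, -1.0]]
ft_force: [-0.7, 0.4, -1.7]
grip_width: 0.0504
gripper_force: 32.6
```

Emit:
jog_arm:
  targets:
    - [0,0,0.2,0,0,0]
    - [0,0,0.3,0,0,0]
    - [0,0,0.3,0,0,0]

```text
time_s: 6.93
position: [0.5109, -0.3548, 0.1094]
tool_rot: [[-1.0, -0.0, 0.001], [-0.0, 1.0, -0.001], [-0.001, -0.001, -1.0]]
ft_force: [-0.6, -0.1, -2.6]
grip_width: 0.0503
gripper_force: 32.6
```

Emit:
jog_arm:
  targets:
    - [0,0,0.1,0,0,0]
    - [0,0,0.2,0,0,0]
    - [0,0,0.2,0,0,0]

```text
time_s: 7.18
position: [0.5109, -0.3549, 0.1072]
tool_rot: [[-1.0, -0.0, 0.001], [-0.0, 1.0, -0.001], [-0.001, -0.001, -1.0]]
ft_force: [-0.7, 0.5, 3.4]
grip_width: 0.0502
gripper_force: 32.8
```

Emit:
jog_arm:
  targets:
    - [0,0,0.1,0,0,0]
    - [0,0,0.2,0,0,0]
    - [0,0,0.2,0,0,0]

```text
time_s: 7.43
position: [0.5112, -0.3553, 0.107]
tool_rot: [[-1.0, -0.0, 0.003], [-0.0, 1.0, -0.003], [-0.003, -0.003, -1.0]]
ft_force: [-3.0, 2.7, 14.5]
grip_width: 0.0502
gripper_force: 32.8
```

Emit:
jog_arm:
  targets:
    - [0,0,-0.2,0,0,0]
    - [0,0,-0.2,0,0,0]
    - [0,0,-0.2,0,0,0]

```text
time_s: 7.68
position: [0.5108, -0.355, 0.107]
tool_rot: [[-1.0, -0.0, 0.001], [-0.0, 1.0, -0.001], [-0.001, -0.001, -1.0]]
ft_force: [-0.5, -0.4, 6.5]
grip_width: 0.0501
gripper_force: 32.4
```

Emit:
jog_arm:
  targets:
    - [0,0,0,0,0,0]
    - [0,0,0,0,0,0]
    - [0,0,0,0,0,0]
    - [0,0,0,0,0,0]
    - [0,0,0,0,0,0]
    - [0,0,0,0,0,0]
  hand: 1

```text
time_s: 8.18
position: [0.5105, -0.3546, 0.1062]
tool_rot: [[-1.0, -0.0, -0.0], [-0.0, 1.0, 0.0], [0.0, 0.0, -1.0]]
ft_force: [0.6, -0.6, -1.3]
grip_width: 0.0853
gripper_force: 0.0
```

Emit:
jog_arm:
  targets:
    - [0,0,-1,0,0,0]
    - [0,0,-4,0,0,0]
    - [0,0,-8,0,0,0]
    - [0,0,-12,0,0,0]
    - [0,0,-14,0,0,0]
    - [0,0,-14,0,0,0]

```text
time_s: 8.68
position: [0.5116, -0.3555, 0.2529]
tool_rot: [[-1.0, -0.0, 0.008], [-0.001, 1.0, -0.008], [-0.008, -0.008, -1.0]]
ft_force: [0.6, -0.4, 0.1]
grip_width: 0.0853
gripper_force: 0.0
```

Run:
```python
from go import *
im,P=shot("side"); 
hsv=cv2.cvtColor(im["frame"],cv2.COLOR_RGB2HSV)
m=(hsv[...,0]>95)&(hsv[...,0]<125)&(hsv[...,1]>90)&(abs(P[...,0]-.51)<.06)&(abs(P[...,1]+.353)<.06)&(P[...,2]<.165)
q=P[m]; print(len(q),q.min(0),q.max(0))
t=q[q[:,2]>.147]; print("rim",(t.min(0)+t.max(0))/2)
for z in (.05,.08,.11,.14): print(q[abs(q[:,2]-z)<.008].mean(0))
a=np.array([.634,-.0415])
th=np.radians(137.6); g=a+.125*np.array([np.cos(th),np.sin(th)])
s=env.observe(); print(s["time_s"],s["position"],s["grip_width"],g,row([*g,.25],137.6,s))
```

```text
1368 [ 0.48253496 -0.37919971  0.02539869] [ 0.53316704 -0.33038861  0.1556069 ]
rim [ 0.50815628 -0.35466345  0.15130876]
[ 0.49166108 -0.36401336  0.04968903]
[ 0.49140532 -0.36402992  0.07974643]
[ 0.50421544 -0.35623698  0.11019545]
[ 0.50713672 -0.35433393  0.14013671]
8.7333 [ 0.51103555 -0.35500529  0.24954766] 0.08528954436898203 [0.54169308 0.0427878 ] [-3.08, 39.78, -0.2, -0.14, 0.31, 42.43]
```

The beaker stands centred on the cork disc (rim centre within 1 mm). Now the lever.

Emit:
jog_arm:
  targets:
    - [-0.3,3.5,0,0,0,5.5]
    - [-0.6,7.5,0,0,0,11]
    - [-0.9,11.5,0,0,0,17]
    - [-1.2,15.5,0,0,0,23]
    - [-1.6,19.5,0,0,0,29]
    - [-2,23.5,0,0,0,35]
    - [-2.4,27.5,0,0,0,40]
    - [-2.7,31.5,0,0,0,42.4]

```text
time_s: 9.4
position: [0.5368, -0.0375, 0.2453]
tool_rot: [[-0.735, 0.678, -0.002], [0.678, 0.735, 0.001], [0.002, -0.001, -1.0]]
ft_force: [0.3, 0.1, 0.1]
grip_width: 0.0851
gripper_force: 0.0
```

```bash
python3 go.py .5417 .0425 .25 137.6
```

```text
9.4 [ 0.5368 -0.0375  0.2453] [-16.6  20.1  74.6   0.   85.4 -64. ] 0.08510947112153462
[5.06, 6.22, -0.47, -0.05, -0.12, -0.25]
```

Emit:
jog_arm:
  targets:
    - [2.5,3,0,0,0,0]
    - [4.6,5.7,0,0,0,0]
    - [4.9,6.1,0,0,0,0]
    - [4.9,6.1,0,0,0,0]
    - [4.9,6.1,0,0,0,0]
  hand: 0.7

```text
time_s: 9.82
position: [0.5421, 0.0382, 0.2455]
tool_rot: [[-0.739, 0.674, -0.002], [0.674, 0.739, -0.0], [0.001, -0.001, -1.0]]
ft_force: [0.7, -0.0, -0.6]
grip_width: 0.0596
gripper_force: 0.0
```

```bash
python3 go.py .5417 .0425 .090 137.6
```

```text
9.8167 [0.5421 0.0382 0.2455] [ -8.4  20.6  73.8  -0.   85.7 -56.1] 0.05958037204829993
[0.3, 0.31, 15.55, -0.07, -0.07, 0.05]
```

Emit:
jog_arm:
  targets:
    - [0.3,0.3,2,0,0,0]
    - [0.3,0.3,6,0,0,0]
    - [0.3,0.3,10,0,0,0]
    - [0.3,0.3,13.5,0,0,0]
    - [0.3,0.3,15,0,0,0]
    - [0.3,0.3,15.5,0,0,0]
    - [0.3,0.3,15.5,0,0,0]

```text
time_s: 10.4
position: [0.5418, 0.0415, 0.0903]
tool_rot: [[-0.737, 0.675, -0.003], [0.675, 0.737, 0.0], [0.002, -0.002, -1.0]]
ft_force: [0.5, -0.5, -0.7]
grip_width: 0.0598
gripper_force: 0.0
```

Emit:
jog_arm:
  targets:
    - [0,0,0,0,0,0]
    - [0,0,0,0,0,0]
    - [0,0,0,0,0,0]
    - [0,0,0,0,0,0]
    - [0,0,0,0,0,0]
    - [0,0,0,0,0,0]
  hand: 0
  newtons: 40

```text
time_s: 10.9
position: [0.5428, 0.0425, 0.0927]
tool_rot: [[-0.739, 0.674, 0.003], [0.674, 0.739, -0.001], [-0.002, 0.001, -1.0]]
ft_force: [-0.8, -2.5, 6.5]
grip_width: 0.0215
gripper_force: 42.5
```

Run:
```python
from go import *
s=env.observe(); print(s["time_s"],s["position"],s["ft_force"],s["wrist_torque"],s["grip_width"])
a=np.array([.634,-.0415]); p=np.array(s["position"])
d=p[:2]-a; r=np.hypot(*d); t0=np.degrees(np.arctan2(d[1],d[0])); R=np.array(s["tool_rot"]); yaw=np.degrees(np.arctan2(R[1,0],R[0,0])); print(r,t0,yaw)
for k in range(1,9):
    dt=52*k/8; th=np.radians(t0+dt); print(row([*(a+r*np.array([np.cos(th),np.sin(th)])),p[2]],yaw+dt,s))
```

```text
10.9 [0.54277843 0.04245222 0.09273386] [-0.76693843 -2.54745897  6.54416612] [-0.23570081  0.19867035 -0.13634774] 0.021545555951128392
0.12397318204923043 137.37629478368422 137.61538617631948
[-0.07, -1.4, -0.0, 0.06, 0.14, -6.5]
[-0.31, -2.79, -0.0, 0.05, 0.14, -13.0]
[-0.69, -4.14, -0.0, 0.04, 0.15, -19.5]
[-1.23, -5.44, -0.0, 0.03, 0.15, -26.0]
[-1.91, -6.67, -0.0, 0.02, 0.15, -32.5]
[-2.73, -7.81, -0.0, 0.02, 0.15, -39.0]
[-3.67, -8.86, -0.0, 0.01, 0.16, -45.5]
[-4.72, -9.79, 0.0, -0.0, 0.16, -52.0]
```

Emit:
jog_arm:
  targets:
    - [0,-0.7,0,0,0,-3.2]
    - [-0.1,-1.4,0,0,0,-6.5]
    - [-0.2,-2.1,0,0,0,-9.8]
    - [-0.3,-2.8,0,0,0,-13]
    - [-0.5,-3.5,0,0,0,-16.2]
    - [-0.7,-4.1,0,0,0,-19.5]
    - [-0.95,-4.8,0,0,0,-22.8]
    - [-1.2,-5.4,0,0,0,-26]

```text
time_s: 11.57
position: [0.5152, -0.006, 0.0927]
tool_rot: [[-0.96, 0.28, 0.003], [0.28, 0.96, -0.001], [-0.003, -0.0, -1.0]]
ft_force: [0.3, -3.4, 6.6]
grip_width: 0.021
gripper_force: 42.8
```

Run:
```python
from go import *
s=env.observe(); print(s["time_s"],s["position"],s["ft_force"],s["wrist_torque"],s["grip_width"])
a=np.array([.634,-.0415]); p=np.array(s["position"])
d=p[:2]-a; print(np.hypot(*d),np.degrees(np.arctan2(d[1],d[0])),np.degrees(np.arctan2(s["tool_rot"][1][0],s["tool_rot"][0][0])))
r=.124
for y in (176,182,186,189.6):
    th=np.radians(y); print(row([*(a+r*np.array([np.cos(th),np.sin(th)])),p[2]],y,s))
```

```text
11.5667 [ 0.51515192 -0.00603004  0.09272333] [ 0.28101865 -3.37075543  6.56395582] [-0.3823909   0.12788009 -0.61350585] 0.020977719556920883
0.12402815854253514 163.3823761250789 163.72222956876686
[-0.29, -2.71, 0.0, -0.03, 0.17, -12.28]
[-0.63, -3.96, 0.0, -0.04, 0.16, -18.28]
[-0.93, -4.77, 0.0, -0.04, 0.16, -22.28]
[-1.25, -5.49, 0.0, -0.05, 0.16, -25.88]
```

Emit:
jog_arm:
  targets:
    - [0,-0.7,0,0,0,-3.2]
    - [-0.1,-1.4,0,0,0,-6.5]
    - [-0.2,-2.1,0,0,0,-9.8]
    - [-0.3,-2.8,0,0,0,-13]
    - [-0.5,-3.5,0,0,0,-16.2]
    - [-0.7,-4.1,0,0,0,-19.5]
    - [-0.95,-4.8,0,0,0,-22.8]
    - [-1.25,-5.5,0,0,0,-25.9]

```text
time_s: 12.23
position: [0.5114, -0.0625, 0.0927]
tool_rot: [[-0.986, -0.167, 0.002], [-0.167, 0.986, -0.001], [-0.002, -0.002, -1.0]]
ft_force: [-1.9, -1.1, 7.6]
grip_width: 0.0215
gripper_force: 42.6
```

Emit:
jog_arm:
  targets:
    - [0,0,0,0,0,0]
    - [0,0,0,0,0,0]

```text
time_s: 12.4
position: [0.5114, -0.0625, 0.0927]
tool_rot: [[-0.986, -0.165, 0.002], [-0.165, 0.986, -0.002], [-0.001, -0.002, -1.0]]
ft_force: [-3.5, -3.9, 8.6]
grip_width: 0.0215
gripper_force: 42.7
```

Emit:
jog_arm:
  targets:
    - [0,0,0,0,0,0]
    - [0,0,0,0,0,0]
    - [0,0,0,0,0,0]
    - [0,0,0,0,0,0]
  hand: 0.7

```text
time_s: 12.73
position: [0.5111, -0.0614, 0.0913]
tool_rot: [[-0.986, -0.166, -0.0], [-0.166, 0.986, 0.0], [0.0, 0.0, -1.0]]
ft_force: [0.2, 0.4, -0.9]
grip_width: 0.0596
gripper_force: 0.0
```

Emit:
jog_arm:
  targets:
    - [0,0,-1,0,0,0]
    - [0,0,-4,0,0,0]
    - [0,0,-8,0,0,0]
    - [0,0,-12,0,0,0]
    - [-1,4,-12,0,0,0]
    - [-2,8,-12,0,0,0]
    - [-3,12,-12,0,0,0]
    - [-3,16,-12,0,0,0]

```text
time_s: 13.4
position: [0.5149, 0.1031, 0.2114]
tool_rot: [[-0.986, -0.165, 0.001], [-0.165, 0.986, 0.0], [-0.001, 0.0, -1.0]]
ft_force: [-0.1, 0.4, -0.1]
grip_width: 0.0597
gripper_force: 0.0
```

```bash
python3 go.py .462 .351 .21 180
python3 - <<'E'
from h import *
for n in("top","side"):
    im,P=shot(n); f=im["frame"]; hsv=cv2.cvtColor(f,cv2.COLOR_RGB2HSV); H,S,V=[hsv[...,i].astype(int) for i in range(3)]
    box=(P[...,0]>.45)&(P[...,0]<.72)&(P[...,1]>-.13)&(P[...,1]<.1)
    yel=box&(S>120)&(H>15)&(H<35)&(P[...,2]>.098)&(P[...,2]<.125)
    G=P[yel&(P[...,0]<.535)]
    gr=box&(H>45)&(H<85)&(S>90)&(abs(P[...,2]-.093)<.006); g=P[gr]
    Y=P[yel]; d=np.array([Y[:,0],Y[:,1]]); c=np.polyfit(d[0],d[1],1)
    print(n,"green",len(g),g.mean(0),g.min(0),g.max(0)); print("sleeve",len(G),G.mean(0),"fit ang",180+np.degrees(np.arctan(c[0])))
    cp=P[box&(P[...,2]>.106)&(P[...,2]<.125)&(S<80)&(P[...,0]>.6)&(P[...,1]<.02)]; print("cap",len(cp),cp.mean(0))
    b=P[yel&(P[...,0]<.6)&(P[...,0]>.55)]; print("bar near hole",b.mean(0))
    pin=P[((H<8)|(H>172))&(S>130)&(P[...,1]>.3)&(P[...,1]<.38)&(P[...,0]>.43)&(P[...,0]<.5)&(P[...,2]>.06)]
    t=pin[pin[:,2]>.083]; print("pin",len(pin),pin.min(0),pin.max(0),(t.min(0)+t.max(0))/2)
    v,u=(160,345) if n=="top" else (195,360)
    cv2.imwrite(f"pics/{n}crop2.png",cv2.resize(cv2.cvtColor(f[v-35:v+35,u-50:u+50],cv2.COLOR_RGB2BGR),None,fx=8,fy=8,interpolation=cv2.INTER_CUBIC))
E
```

```text
13.4 [0.5149 0.1031 0.2114] [  -1.6   20.2   80.3    0.    79.4 -101.1] 0.05974516406136366
[1.12, 25.32, 0.14, 0.01, 0.05, 9.49]
top green 11 [ 0.56982462 -0.04602504  0.09322009] [ 0.56051222 -0.06524688  0.09154383] [ 0.58501116 -0.03845486  0.09597807]
sleeve 231 [ 0.5099132  -0.06131409  0.11723716] fit ang 189.1575796776948
cap 56 [ 0.63586502 -0.04107261  0.11606291]
bar near hole [ 0.57466753 -0.0509584   0.10345593]
pin 92 [0.45428623 0.34008311 0.06038073] [0.47454843 0.3601564  0.09032584] [0.46435219 0.35099285 0.08666961]
side green 19 [ 0.57206901 -0.06265201  0.0949423 ] [ 0.55693377 -0.06689035  0.0915546 ] [ 0.58293276 -0.05839358  0.09727229]
sleeve 297 [ 0.5046787  -0.0652586   0.11510173] fit ang 189.40877427844978
cap 61 [ 0.63168681 -0.0428148   0.11557055]
bar near hole [ 0.57524002 -0.051239    0.10425351]
pin 80 [0.44944839 0.33777384 0.06087762] [0.46890054 0.36087737 0.0898506 ] [0.45918995 0.34932561 0.0866058 ]
```

View pics/topcrop2.png

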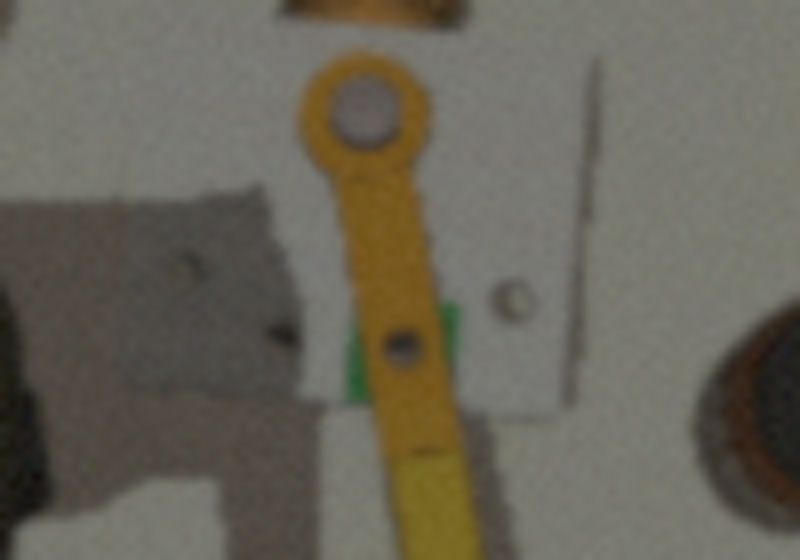

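The lever lies over the green square, with its hole at crop (403, 345) and green showing equally on both sides. The lever angle is 189.2–189.4° against 189.6° wanted. Now the pin.

Emit:
jog_arm:
  targets:
    - [0.2,4,0,0,0,3]
    - [0.4,8,0,0,0,6]
    - [0.6,12,0,0,0,9.5]
    - [0.8,16,0,0,0,9.5]
    - [1,20,0,0,0,9.5]
    - [1.1,23,0,0,0,9.5]
    - [1.1,24.7,0,0,0,9.5]
    - [1.1,24.7,0,0,0,9.5]

```text
time_s: 14.17
position: [0.4617, 0.3455, 0.2109]
tool_rot: [[-1.0, -0.004, -0.0], [-0.004, 1.0, 0.0], [0.0, 0.0, -1.0]]
ft_force: [0.4, -0.1, -0.4]
grip_width: 0.0594
gripper_force: 0.0
```

Emit:
jog_arm:
  targets:
    - [0,0,0,0,0,0]
    - [0,0,0,0,0,0]

```text
time_s: 14.33
position: [0.4629, 0.342, 0.2112]
tool_rot: [[-1.0, 0.0, -0.0], [0.0, 1.0, -0.001], [0.0, -0.001, -1.0]]
ft_force: [0.2, -0.9, 0.4]
grip_width: 0.0596
gripper_force: 0.0
```

```bash
python3 go.py .462 .3505 .056 180
```

```text
14.3333 [0.4629 0.342  0.2112] [ 24.7  25.2  72.2  -0.   82.6 -65.3] 0.059568348534234476
[0.08, 0.86, 15.52, -0.03, -0.02, -0.02]
```

Emit:
jog_arm:
  targets:
    - [0.1,0.85,1,0,0,0]
    - [0.1,0.85,5,0,0,0]
    - [0.1,0.85,9,0,0,0]
    - [0.1,0.85,12.5,0,0,0]
    - [0.1,0.85,14.5,0,0,0]
    - [0.1,0.85,15.2,0,0,0]
    - [0.1,0.85,15.3,0,0,0]
    - [0.1,0.85,15.3,0,0,0]

```text
time_s: 15.0
position: [0.4622, 0.3514, 0.059]
tool_rot: [[-1.0, 0.0, 0.001], [0.0, 1.0, 0.0], [-0.001, 0.0, -1.0]]
ft_force: [0.1, -0.5, 0.6]
grip_width: 0.06
gripper_force: 0.0
```

Emit:
jog_arm:
  targets:
    - [0,0,0,0,0,0]
    - [0,0,0,0,0,0]
    - [0,0,0,0,0,0]
    - [0,0,0,0,0,0]
    - [0,0,0,0,0,0]
    - [0,0,0,0,0,0]
  hand: 0
  newtons: 40

```text
time_s: 15.5
position: [0.462, 0.3517, 0.0596]
tool_rot: [[-1.0, -0.0, 0.002], [-0.0, 1.0, 0.001], [-0.002, 0.001, -1.0]]
ft_force: [-1.0, -1.0, 6.5]
grip_width: 0.0207
gripper_force: 38.9
```

Emit:
jog_arm:
  targets:
    - [0,0,-1,0,0,0]
    - [0,0,-3,0,0,0]
    - [0,0,-6,0,0,0]
    - [0,0,-10,0,0,0]
    - [0,0,-14,0,0,0]
    - [0,0,-15.5,0,0,0]
    - [0,0,-15.5,0,0,0]
    - [0,0,-15.5,0,0,0]

```text
time_s: 16.17
position: [0.4615, 0.3515, 0.2142]
tool_rot: [[-1.0, -0.0, 0.002], [-0.0, 1.0, 0.001], [-0.002, 0.001, -1.0]]
ft_force: [-0.0, 0.2, -1.2]
grip_width: 0.0211
gripper_force: 39.2
```

```bash
python3 go.py .5695 -.0515 .21 180
python3 - <<'E'
from h import *
im,P=shot("side"); f=im["frame"]
s=env.observe(); p=s["position"]
w=np.linalg.inv(im["cam_to_world"])@np.r_[p,1]; F=200/np.tan(np.radians(im["fovy"])/2)
u,v=int(w[0]/w[2]*F+im["cx"]),int(w[1]/w[2]*F+im["cy"]); print(u,v,s["gripper_force"],s["ft_force"])
cv2.imwrite("pics/pin1.png",cv2.resize(cv2.cvtColor(f[max(v-45,0):v+55,u-60:u+60],cv2.COLOR_RGB2BGR),None,fx=6,fy=6,interpolation=cv2.INTER_CUBIC))
E
```

```text
16.1667 [0.4615 0.3515 0.2142] [ 25.6  25.5  71.2   0.   83.2 -64.4] 0.02113127243470533
[-10.79, -40.3, 0.41, 0.04, 0.09, 0.02]
222 94 39.16982352733612 [-0.43425547  0.26251426 -0.68665699]
```

View pics/pin1.png

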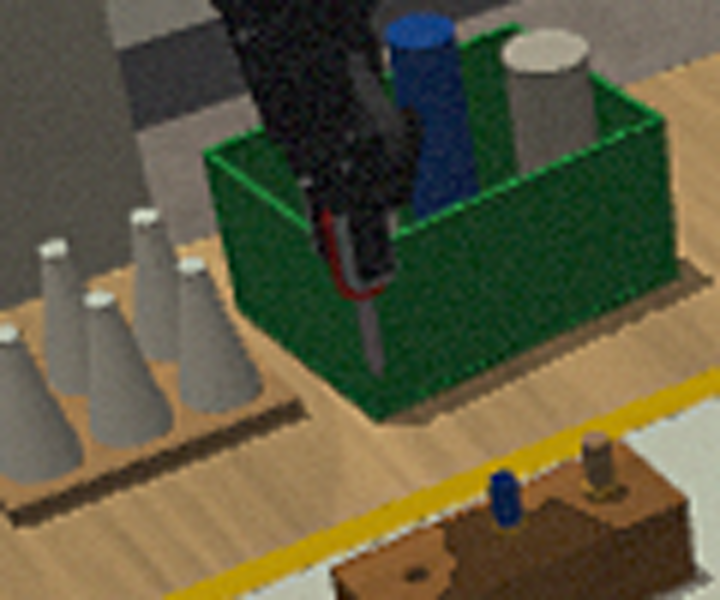

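The pin is held firmly and upright, its shank hanging below the red head (crop 370, 330). Now above the green hole.

Emit:
jog_arm:
  targets:
    - [-0.5,-2,0,0,0,0]
    - [-1.5,-6,0,0,0,0]
    - [-2.6,-10,0,0,0,0]
    - [-3.7,-14,0,0,0,0]
    - [-4.8,-18,0,0,0,0]
    - [-5.9,-22,0,0,0,0]
    - [-7,-26,0,0,0,0]
    - [-8,-30,0,0,0,0]

```text
time_s: 16.88
position: [0.5412, 0.0495, 0.2117]
tool_rot: [[-1.0, -0.0, -0.003], [-0.0, 1.0, 0.001], [0.003, 0.001, -1.0]]
ft_force: [0.6, 0.3, -0.4]
grip_width: 0.0204
gripper_force: 39.3
```

Emit:
jog_arm:
  targets:
    - [-1,-4,0,0,0,0]
    - [-2,-8,0,0,0,0]
    - [-2.7,-10,2,0,0,0]
    - [-2.8,-10.3,4,0,0,0]
    - [-2.8,-10.3,4.5,0,0,0]
    - [-2.8,-10.3,4.5,0,0,0]
    - [-2.8,-10.3,4.5,0,0,0]

```text
time_s: 17.47
position: [0.5694, -0.0507, 0.1682]
tool_rot: [[-1.0, -0.001, -0.001], [-0.001, 1.0, 0.001], [0.001, 0.001, -1.0]]
ft_force: [-0.0, 0.6, -0.4]
grip_width: 0.0203
gripper_force: 39.3
```

```bash
python3 go.py .5697 -.0515 .168 180
python3 - <<'E'
from h import *
im,P=shot("side"); f=im["frame"]; np.savez("side.npz",f=f,P=P)
F=200/np.tan(np.radians(im["fovy"])/2); W=np.linalg.inv(im["cam_to_world"])
def pr(p):
    w=W@np.r_[p,1]; return np.round([w[0]/w[2]*F+im["cx"],w[1]/w[2]*F+im["cy"]],2)
s=env.observe(); p=np.array(s["position"])
for z in (.1,.114,.104,.054,.019,.009): print("pin z-off",-.054+ z if 0 else None)
print("tcp",pr(p),"tip",pr(p-[0,0,.054]),"head bottom",pr(p-[0,0,.009]),"hole",pr([.5697,-.0515,.104]))
hsv=cv2.cvtColor(f,cv2.COLOR_RGB2HSV); H,S=hsv[...,0].astype(int),hsv[...,1]
red=((H<8)|(H>172))&(S>120)&(np.linalg.norm(P[...,:2]-p[:2],axis=-1)<.05)
q=P[red]; print("red",len(q),q.min(0) if len(q) else 0,q.max(0) if len(q) else 0)
near=(np.linalg.norm(P[...,:2]-p[:2],axis=-1)<.03)
for z in np.arange(p[2]-.05,p[2]+.02,.006):
    k=P[near&(abs(P[...,2]-z)<.003)]; print(round(z,3),len(k),k.mean(0) if len(k) else "",np.ptp(k,axis=0) if len(k) else "")
u,v=pr([.57,-.05,.11]).astype(int); print(u-50,v-45)
cv2.imwrite("pics/pin2.png",cv2.resize(cv2.cvtColor(f[v-50:v+25,u-50:u+50],cv2.COLOR_RGB2BGR),None,fx=8,fy=8,interpolation=cv2.INTER_CUBIC)); print("crop origin",u-50,v-50)
E
```

```text
17.4667 [ 0.5694 -0.0507  0.1682] [ -16.9   26.9   76.8    0.    76.4 -107. ] 0.020306731509004788
[-0.03, -0.08, 0.02, 0.03, -0.07, 0.07]
pin z-off None
pin z-off None
pin z-off None
pin z-off None
pin z-off None
pin z-off None
tcp [355.6  178.13] tip [354.49 195.52] head bottom [355.41 181.12] hole [354.5  199.14]
red 77 [ 0.54822516 -0.07809503  0.16264862] [ 0.57688502 -0.03707072  0.29756529]
0.119 4 [ 0.56750878 -0.05044079  0.11948421] [0.00297532 0.00359261 0.00465198]
0.125 5 [ 0.56639185 -0.05156716  0.12586267] [0.00315801 0.00459388 0.00419457]
0.131 4 [ 0.56756771 -0.05142684  0.12979985] [0.00422909 0.00332634 0.00234799]
0.137 8 [ 0.56590845 -0.05163798  0.13723749] [0.00378392 0.00567666 0.00501611]
0.143 7 [ 0.56710244 -0.05116067  0.14349466] [0.0076347  0.00540557 0.00395271]
0.149 7 [ 0.56741571 -0.05186956  0.14916531] [0.00818837 0.00446407 0.00499662]
0.155 4 [ 0.56698346 -0.05134942  0.15338648] [0.0051534  0.00474137 0.00276684]
0.161 5 [ 0.55971819 -0.05175959  0.16274299] [0.00561409 0.01181415 0.00148573]
0.167 14 [ 0.56064766 -0.05134298  0.16676614] [0.00811803 0.02899902 0.00469622]
0.173 21 [ 0.55933713 -0.04865159  0.17349807] [0.00762297 0.03301453 0.00533973]
0.179 37 [ 0.56158113 -0.05557468  0.17918768] [0.01694081 0.04741154 0.00557867]
0.185 39 [ 0.56156195 -0.05490491  0.1846303 ] [0.01867018 0.04741305 0.00590953]
304 151
crop origin 304 146
```

View pics/pin2.png

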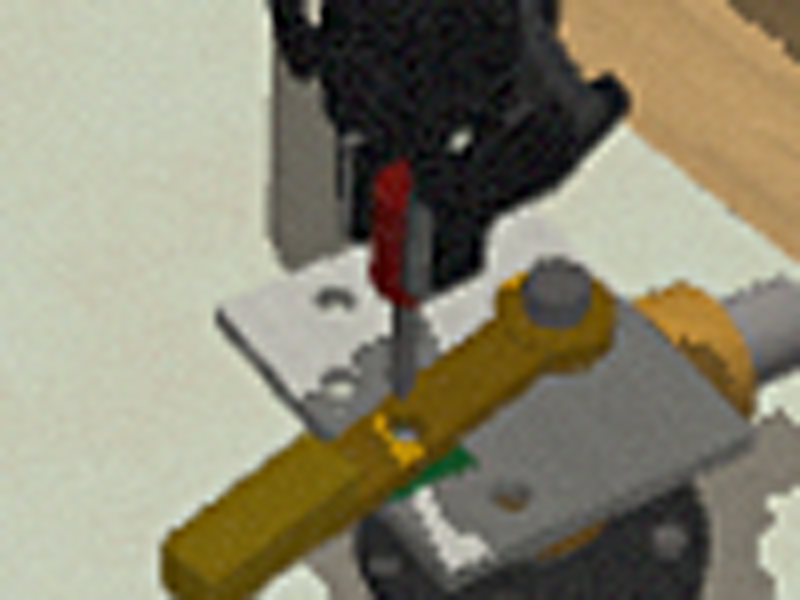

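The pin tip (crop 400, 393) hangs just above the lever hole (403, 432). The columns are aligned, and depth plus the lever centreline call for a shift of about 1.5 mm in −y. I'll lower it gently and watch the force.

Emit:
jog_arm:
  targets:
    - [0.05,-0.15,0,0,0,0]
    - [0.05,-0.15,0.5,0,0,0]
    - [0.05,-0.15,1,0,0,0]
    - [0.05,-0.15,1.4,0,0,0]
    - [0.05,-0.15,1.4,0,0,0]
  newtons: 40

```text
time_s: 17.93
position: [0.5687, -0.0527, 0.1533]
tool_rot: [[-1.0, -0.001, -0.002], [-0.001, 1.0, 0.0], [0.002, 0.0, -1.0]]
ft_force: [0.3, -0.4, -0.6]
grip_width: 0.0212
gripper_force: 39.3
```

Emit:
jog_arm:
  targets:
    - [0,0,0.2,0,0,0]
    - [0,0,0.4,0,0,0]
    - [0,0,0.4,0,0,0]

```text
time_s: 18.18
position: [0.5691, -0.0529, 0.15]
tool_rot: [[-1.0, -0.0, -0.001], [-0.0, 1.0, 0.0], [0.001, 0.0, -1.0]]
ft_force: [-0.5, 0.3, -0.6]
grip_width: 0.0206
gripper_force: 39.3
```

Emit:
jog_arm:
  targets:
    - [0,0,0.3,0,0,0]
    - [0,0,0.6,0,0,0]
    - [0,0,0.9,0,0,0]
    - [0,0,0.9,0,0,0]

```text
time_s: 18.52
position: [0.5689, -0.0529, 0.1406]
tool_rot: [[-1.0, -0.0, -0.001], [-0.0, 1.0, 0.0], [0.001, 0.0, -1.0]]
ft_force: [-0.4, -0.5, -0.2]
grip_width: 0.0205
gripper_force: 39.3
```

Emit:
jog_arm:
  targets:
    - [0,0,0.4,0,0,0]
    - [0,0,0.8,0,0,0]
    - [0,0,1,0,0,0]
    - [0,0,1,0,0,0]

```text
time_s: 18.85
position: [0.5689, -0.0529, 0.1307]
tool_rot: [[-1.0, -0.0, -0.001], [-0.0, 1.0, 0.0], [0.001, 0.0, -1.0]]
ft_force: [0.4, 0.7, -1.0]
grip_width: 0.0203
gripper_force: 39.3
```

Sliding in freely. On to the bottom.

Emit:
jog_arm:
  targets:
    - [0,0,0.5,0,0,0]
    - [0,0,1,0,0,0]
    - [0,0,1.3,0,0,0]
    - [0,0,1.5,0,0,0]
    - [0,0,1.5,0,0,0]

```text
time_s: 19.27
position: [0.569, -0.0529, 0.1158]
tool_rot: [[-1.0, -0.0, -0.001], [-0.0, 1.0, 0.0], [0.001, 0.0, -1.0]]
ft_force: [0.1, -0.4, -0.8]
grip_width: 0.021
gripper_force: 39.3
```

Emit:
jog_arm:
  targets:
    - [0,0,0.1,0,0,0]
    - [0,0,0.2,0,0,0]
    - [0,0,0.2,0,0,0]

```text
time_s: 19.52
position: [0.5692, -0.053, 0.1143]
tool_rot: [[-1.0, -0.0, -0.0], [-0.0, 1.0, -0.0], [0.0, -0.0, -1.0]]
ft_force: [-0.7, 0.1, -0.2]
grip_width: 0.021
gripper_force: 39.3
```

Emit:
jog_arm:
  targets:
    - [0,0,0.1,0,0,0]
    - [0,0,0.1,0,0,0]
    - [0,0,0.1,0,0,0]

```text
time_s: 19.77
position: [0.5693, -0.053, 0.1136]
tool_rot: [[-1.0, -0.0, 0.001], [-0.0, 1.0, -0.0], [-0.001, -0.0, -1.0]]
ft_force: [-0.8, -0.7, 2.1]
grip_width: 0.0204
gripper_force: 39.5
```

Emit:
jog_arm:
  targets:
    - [0,0,0,0,0,0]
    - [0,0,0,0,0,0]
    - [0,0,0,0,0,0]
    - [0,0,0,0,0,0]
    - [0,0,0,0,0,0]
  hand: 0.6

```text
time_s: 20.18
position: [0.5692, -0.053, 0.1133]
tool_rot: [[-1.0, -0.0, -0.0], [-0.0, 1.0, 0.0], [0.0, 0.0, -1.0]]
ft_force: [1.0, 0.1, -0.5]
grip_width: 0.051
gripper_force: 0.0
```

Emit:
jog_arm:
  targets:
    - [0,0,-1,0,0,0]
    - [0,0,-4,0,0,0]
    - [0,0,-8,0,0,0]
    - [0,0,-12,0,0,0]
    - [2,4,-13,0,0,0]
    - [5,8,-13,0,0,0]
    - [7,12,-13,0,0,0]
    - [7,16,-13,0,0,0]

```text
time_s: 20.85
position: [0.4984, 0.0958, 0.2448]
tool_rot: [[-1.0, 0.001, 0.001], [0.001, 1.0, -0.0], [-0.001, -0.0, -1.0]]
ft_force: [1.1, 0.1, 1.0]
grip_width: 0.0514
gripper_force: 0.0
```

Run:
```python
from h import *
print(env.observe()["time_s"])
for n in("top","side"):
    im,P=shot(n); f=im["frame"]; hsv=cv2.cvtColor(f,cv2.COLOR_RGB2HSV); H,S=hsv[...,0].astype(int),hsv[...,1].astype(int)
    box=(P[...,0]>.45)&(P[...,0]<.72)&(P[...,1]>-.13)&(P[...,1]<.07)
    q=P[box&((H<8)|(H>172))&(S>130)&(P[...,2]>.1)&(P[...,2]<.2)]; t=q[q[:,2]>.136]
    print(n,len(q),q.max(0),(t.min(0)+t.max(0))/2)
    Y=P[box&(S>120)&(H>15)&(H<35)&(P[...,2]>.098)&(P[...,2]<.125)]; print(180+np.degrees(np.arctan(np.polyfit(Y[:,0],Y[:,1],1)[0])))
    if n=="side": cv2.imwrite("pics/end.png",cv2.cvtColor(f,cv2.COLOR_RGB2BGR))
```

```text
20.85
top 73 [ 0.5791444  -0.04308642  0.14216709] [ 0.57041236 -0.05161533  0.13932057]
189.2184638064885
side 137 [ 0.5792115  -0.04050038  0.14356666] [ 0.56873537 -0.05113365  0.14004355]
188.84401169341606
```

View pics/end.png

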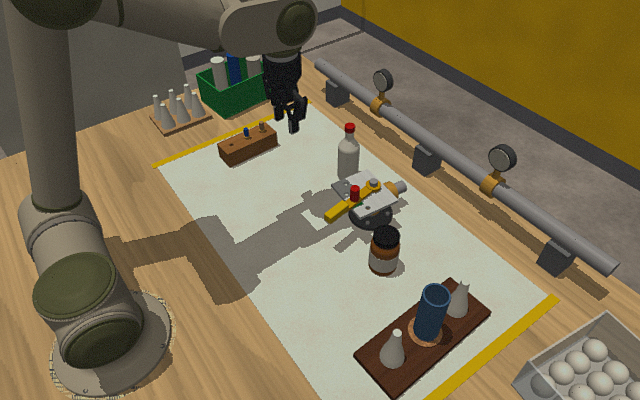

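The pin head (col 354, row 192) sits on the lever with its top at z = 0.140, so it is fully down. The beaker stands on the cork (col 431, row 312), everything else is in place, and the gripper is clear.

```bash
python3 -c "
from rig import env
print(env.close_job())"
```

```text
the job is handed in; nothing more can be done
None
```

I've handed the job in, with no verdict returned. At my last check the beaker stood upright on the cork disc, the lever was at 60° to within about 1°, the red pin was fully down through the lever and the green-marked hole, and the other items were standing where they started.

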